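# Lock the service carriage and hold the lubricating coupler on the handpiece's nipple

### The job

The handpiece on the service stand is to be lubricated. First turn the carriage's clamp knob clockwise to lock the carriage where it stands, then take the lubricating coupler (the tool with the square grip) out of the tool block, and press it squarely onto the handpiece's tilted nipple until it snaps on and the spring plunger inside is pushed in as far as it goes. Finish while still holding the coupler pressed down like that, not letting go, and leave the other tool and the things around alone.

Things in the scene. Friction and masses are not known exactly. Their poses are not given: they have to be found in the camera images.
- stand: fixed service stand: grey base plate 330x110x10 mm, slotted aluminium rail along its own x; origin under its centre. On the rail slides a grey carriage (150x80 mm) with the tilted steel handpiece and the clamp knob
- carriage_mid (a point): middle of the carriage's top face, 62 mm above the table; the nipple tip lies 64 mm toward the stand's -x of it, the knob 50 mm toward +x. Unlocked, the carriage slides along the rail under 1.5 N and may run away from the push; locked, it holds over 10 N
- clamp_knob (a joint): angle of the clamp knob, rad: 0 to 0.3 at the start (free), grows as it turns clockwise seen from above; a cam bites on the rail from 0.5 on (turning then takes about 0.2 N m, and the carriage creeps up to 12 mm along the stand's +x); locked above 1.15, stop at 1.45. It stays where it is left
- knob_grip (a point): centre of the knob's black grip bar, 102 mm above the table, on its vertical turning axis: bar 50 mm long, 14 mm wide, 28 mm tall (88 to 116 mm above the table). This point's x axis lies along the bar and turns with it (at knob angle 0 it is the stand's x)
- nipple_tip (a point): end of the nipple; z axis points out along it, tilted 25 degrees from vertical toward the stand's -x. Steel pin 11 mm in diameter, chamfered, reaching down to z = -34 mm, where the handpiece's flat shoulder is (31 mm wide). Four sprung detent balls stand out to 19 mm diameter at z = -12 mm. The brass plunger sticks out 10 mm beyond this point
- plunger (a joint): how far the brass spring plunger (6 mm in diameter) is pushed into the nipple, m: 0 out, 0.008 fully in (stop). The spring takes 4 N to start and about 10 N fully in; it springs back when let go
- coupler: lubricating coupler, loose, about 150 g, upright in either hole of the tool block; origin at the centre of its open lower end (mouth), z axis up through the grip. Steel barrel 28 mm in diameter to z = 48 mm; flange 48 mm in diameter, z = 48 to 54 mm, on which fingertips can bear to push; square grip 28x28 mm, sides along x and y, z = 54 to 110 mm, then a 12 mm stud to 116 mm
- coupler_mouth (a point): centre of the coupler's mouth (same point and axes as the coupler). Flared from 23 mm at the mouth to a 15 mm lip at z = 6 to 9 mm, then 21 mm bore, ceiling at z = 35 mm. Pressed on the nipple with about 7 N the lip snaps over the balls with the mouth about 23 mm below the nipple tip; the ceiling meets the plunger at 25 mm, and at 33 mm the plunger is fully in
- coupler_grip (a point): middle of the coupler's square grip, 80 mm above its mouth; axes as the coupler
- blank_plug: the other loose tool in the block, to be left alone: same barrel and flange, but closed below and with a ROUND grip 28 mm in diameter, z = 54 to 100 mm; origin at the centre of its lower end
- tool_block: fixed white block 75x200x56 mm; origin under its centre; two holes 33 mm wide and 52 mm deep at y = -55 and +55 mm. A tool hangs by its flange on the top face (z = 56 mm), its lower end 8 mm above the table; draw it straight up by 50 mm or more
- gauze_jar: bystander: clear round jar of cotton balls, 85 mm wide, 116 mm tall; origin under its centre
- blade_box: bystander: small box 70x70x34 mm; origin under its centre
- strip_box: bystander: small box 60x88x30 mm; origin under its centre
- marker: bystander: marker pen lying down, 130 mm long, 19 mm thick; origin under its centre
- forceps_jar: bystander: narrow jar with forceps in it, 59 mm wide, 194 mm tall; origin under its centre
There are look-alikes about, which are no part of the job. Leave any pink look-alike of the coupler alone.

How it is judged:
On the way, in this order (a step that is already met when the one before it is completed fails the run):
1. the clamp knob is turned clockwise until the carriage is locked (value of joint clamp_knob above 1.15 rad and contact force between coupler and the fingers below 0.5 N), for 0.2 s.
2. the coupler is held clear of the tool block (height (world z) of coupler above 0.062 m and contact force between the fingers and coupler above 1 N), for 0.1 s.
3. the coupler has snapped onto the nipple, square to it (z of coupler in the frame of nipple_tip between -0.045 and -0.0235 m and x of coupler in the frame of nipple_tip between -0.005 and 0.005 m and y of coupler in the frame of nipple_tip between -0.005 and 0.005 m and angle between the z axis of coupler and the z axis of nipple_tip, either way round below 0.12 rad), for 0.2 s.
At the end, for the whole second after the job is handed in: Through the last second: coupler snapped on the nipple (mouth over 23.5 mm down, within 5 mm of its axis and 0.12 rad square), plunger over 5 of its 8 mm in, coupler gripped with over 2 N and still, knob beyond 1.15 rad, carriage within 25 mm of its start (all of step 3 and value of joint plunger above 0.005 m and value of joint clamp_knob above 1.15 rad and distance of carriage_mid from where it was at the start of the episode below 0.025 m and contact force between the fingers and coupler above 2 N and linear speed of coupler below 0.02 m/s); the arm keeps its last pose, push and grip.
It fails at once if the other tool or a bystander is disturbed (moved over 3 cm) (distance of any of blank_plug, gauze_jar, blade_box, strip_box, marker, forceps_jar from where it was at the start of the episode above 0.03 m).
It also fails if it takes over 61 s, if anything falls off the work surface, if the arm or the gripper's body presses on something with over 40 N, if the wrist force passes 120 N, or if a joint passes its speed limit or range.

### The arm

A 6-joint arm with a two-finger parallel gripper is mounted at the origin on a cart in front of the work surface, level with it; the furniture and walls round the work are solid. World frame = base frame: x ahead of the robot, y to its left, z up, the work surface at z = 0. Lengths are in m, angles in rad, forces in N, time in s.
With the tool pointing down it reaches from about 0.25 to 0.725 m from the base axis. Payload 4 kg.
Tool frame: the origin (TCP) lies midway between the tips of the shut fingers; the grasp point (between the pads) lies 19 mm behind it; z points along the fingers, y is the line along which they close (so a half turn about z gives the same grasp; the last joint's range is limited). The gripper opens to 85 mm and grips with 20 to 120 N. Pads are 22 mm wide; open, the fingers measure 114 mm over their backs; the gripper's body (76 mm by 85 mm) begins 54 mm behind the grasp point. The pads swing forward as they close: fully open they stand 13 mm farther back than shut.
Start: joints at [1.222, 0.241, 0.005, 1.335, 0, 1.571], TCP at [0.171, 0.47, 0.198] pointing down, gripper open.
Joint ranges: [-2.72, 2.72], [-1.05, 1.87], [-1.09, 1.28], [-1.99, 2.15], [-1.42, 1.44], [-3.14, 3.14]. Speed limits (rad/s): [2.79, 2.79, 3.14, 3.14, 3.14, 3.14].

### API

Orientations are given as a unit quaternion [x, y, z, w].
In Python, from cell import * gives the robot as it stands. Calls block until the motion is done:
- movep(position, orientation): joint-space move of the TCP to a pose.
- move_linear(position, feed=0.15, rot=None, contact_N=None): straight line of the TCP; rot=None keeps the orientation; feed is the mean speed in m/s. With contact_N (N) it stops when the force on the tool has changed by that much, and returns True; else False.
- move_joints(angles): joint-space move.
- open_gripper() and gripper_close(): open the fingers fully, or close them until they stop; the grip force is fixed at half the most.
- wait(seconds).
- ik(position, orientation): joint angles nearest the present ones, or None.
- get_state(): the state.
- camera(name): name is "side" or "top" or "wrist"; returns a dict with "color" (384x512x3 uint8, blue, green, red), "vfov" (degrees; the focal length in pixels is half the picture's height over the tangent of half this angle, whatever the lens; pixels are square), "cx", "cy" (the principal point, pixels), "dist" ([k1, k2, p1, p2, k3] as OpenCV has them; the pictures are not rectified), "world_from_camera" (4x4, takes a point from camera to world coordinates). Camera axes: x right, y down, z forward; pixel columns grow to the right and rows downward; lengths in m; the calibration is good to about 2 mm. A picture is of the moment at which its call begins. There is no depth.
A pose or a line that the arm cannot do raises Unreachable and nothing moves.
- sign_off(): hands the job in; it is judged then, once.
Trained networks look in a picture, given as the dict that the camera call returned (one of the last four; its "shot" number tells which), for a name from the list of things; names that differ only in an ending like _2 or _b are one class to them, and where a whole thing is asked for, a point or a joint stands for the part that bears it (a point fixed in the world has none). Each returns a list of dicts, best first, with "score" (0 to 1); they miss things now and then, are a little off and sometimes report something else, mostly with a low value. They report only what shows in the picture. A call takes as long as a camera call. They do not tell look-alikes from the thing itself.
- boxes_of(label, picture): "position" ([x, y, z] in m, in world coordinates, good to about 4 mm: the middle of the surface that is visible of it).
The state is a dict: "t": time; "joints": joint angles; "qd": joint speeds; "tau": joint torques, N m; "tcp_pos": TCP position; "eef_rot": TCP orientation; "wrist_force": force on the tool from outside, world axes, zero at the start; "torque": the same for the moment, N m; "finger_gap": finger opening in m; "finger_force": force on a finger pad.
Only numpy, scipy, OpenCV 4.12 (cv2) and the standard library are available. Lean on these libraries where they do the work, as an engineer would, in place of code of your own. Each camera call takes 0.05 s, during which the arm holds its last target. There are 200 camera calls.

## Working session

There is one attempt and no reset: what is moved stays moved. The work goes in short steps, each a Python script; the robot and the scene stay as the last script left them, time stands still between calls to the robot, and variables do not carry over. Pictures are saved under pics/ and viewed, at most 10 in all, crops included, and the job is handed in when it is done.

```bash
mkdir -p pics; ls
python3 - <<'E'
from cell import *
import cv2,numpy as np
s=get_state();print(s['t'],s['tcp_pos'],s['eef_rot'],s['finger_gap'])
for n in ("top","side"):
    p=camera(n);cv2.imwrite(f"pics/{n}0.png",p["color"])
    print(n,p["vfov"],p["cx"],p["cy"],p["dist"],np.round(p["world_from_camera"],3).tolist())
    for l in ["stand","carriage_mid","knob_grip","nipple_tip","coupler","coupler_grip","blank_plug","tool_block","gauze_jar","blade_box","strip_box","marker","forceps_jar"]:
        print(l,[(round(d["score"],2),np.round(d["position"],3).tolist()) for d in boxes_of(l,p)[:3]])
E
```

```text
pics
0.0 [0.17062486 0.46922741 0.19659426] [ 1.73523323e-01  9.84829180e-01 -1.05157577e-03 -1.89969281e-04] 0.08543050238269753
top 56.02350248510863 260.06728336771255 190.78298935751752 [-0.05204362  0.          0.          0.          0.        ] [[0.022, -0.993, 0.12, 0.455], [-1.0, -0.023, -0.013, -0.007], [0.016, -0.12, -0.993, 1.034], [0.0, 0.0, 0.0, 1.0]]
stand [(0.6, [0.584, -0.129, 0.028])]
carriage_mid [(0.59, [0.612, -0.128, 0.064])]
knob_grip [(0.44, [0.663, -0.123, 0.113])]
nipple_tip [(0.76, [0.617, -0.125, 0.06])]
coupler [(0.72, [0.551, 0.25, 0.057]), (0.7, [0.534, 0.063, 0.1]), (0.64, [0.564, 0.191, 0.102])]
coupler_grip [(0.78, [0.435, 0.197, 0.09]), (0.58, [0.539, 0.063, 0.103]), (0.54, [0.566, 0.19, 0.1])]
blank_plug [(0.55, [0.546, 0.3, 0.064]), (0.51, [0.774, 0.037, 0.108]), (0.27, [0.618, -0.129, 0.063])]
tool_block [(0.9, [0.552, 0.251, 0.059])]
gauze_jar [(0.96, [0.771, 0.035, 0.109]), (0.67, [0.618, -0.127, 0.062])]
blade_box []
strip_box [(0.64, [0.712, 0.156, 0.03])]
marker [(0.85, [0.396, -0.314, 0.018])]
forceps_jar [(0.84, [0.706, -0.324, 0.082])]
si
[... 271 characters left out ...]
034])]
carriage_mid [(0.62, [0.605, -0.154, 0.065]), (0.32, [0.375, 0.049, 0.035])]
knob_grip [(0.5, [0.659, -0.134, 0.103])]
nipple_tip [(0.59, [0.6, -0.154, 0.063]), (0.3, [0.661, -0.131, 0.104])]
coupler [(0.79, [0.532, 0.054, 0.068]), (0.76, [0.426, 0.193, 0.068]), (0.47, [0.561, 0.184, 0.089])]
coupler_grip [(0.85, [0.433, 0.193, 0.068]), (0.54, [0.536, 0.055, 0.067]), (0.48, [0.563, 0.186, 0.088])]
blank_plug [(0.69, [0.543, 0.3, 0.076])]
tool_block [(0.7, [0.537, 0.221, 0.054])]
gauze_jar [(0.64, [0.772, 0.014, 0.08])]
blade_box [(0.67, [0.374, 0.046, 0.033])]
strip_box [(0.78, [0.706, 0.149, 0.032])]
marker [(0.63, [0.393, -0.322, 0.013])]
forceps_jar [(0.95, [0.697, -0.332, 0.085])]
```

View pics/top0.png

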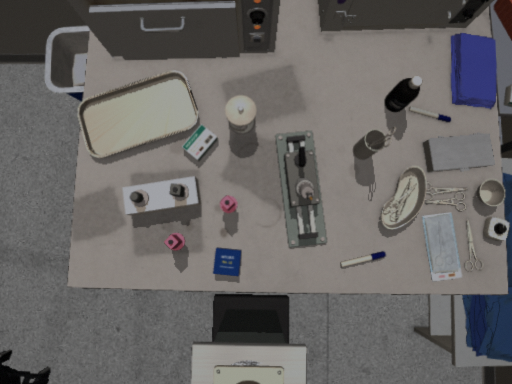

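View pics/side0.png

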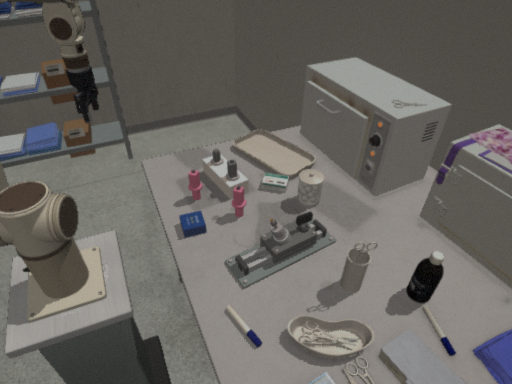

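The top and side views show two pink look-alikes, free standing at top px (229,204) and (176,242). The dark tools are in the block at (138,197) and (178,190), and the knob bar is at (300,152). Next I'll take closer wrist views.

```bash
cat > h.py <<'E'
from cell import *
import cv2,numpy as np
from scipy.spatial.transform import Rotation as Rn
def K(p):
    f=p["color"].shape[0]/2/np.tan(np.radians(p["vfov"])/2)
    return np.array([[f,0,p["cx"]],[0,f,p["cy"]],[0,0,1.]])
def ray(p,uv):
    n=cv2.undistortPoints(np.array([[uv]],float),K(p),np.array(p["dist"]))[0,0]
    T=np.array(p["world_from_camera"]);d=T[:3,:3]@[n[0],n[1],1];return T[:3,3],d
def onz(p,uv,z):
    o,d=ray(p,uv);return o+d*(z-o[2])/d[2]
def pix(p,X):
    Ti=np.linalg.inv(np.array(p["world_from_camera"]))
    return cv2.projectPoints(np.array([X],float),cv2.Rodrigues(Ti[:3,:3])[0],Ti[:3,3],K(p),np.array(p["dist"]))[0][0,0]
def down(psi):  # tool y (closing line) at world angle psi, z down
    y=np.array([np.cos(psi),np.sin(psi),0]);z=np.array([0,0,-1.])
    return Rn.from_matrix(np.c_[np.cross(y,z),y,z])
E
python3 - <<'E'
from h import *
for i,(x,y) in enumerate([(0.50,0.22),(0.52,-0.13)]):
    for psi in (np.pi/2,-np.pi/2):
        q=down(psi).as_quat()
        j=ik([x,y,0.30],q); print(psi,j)
    # start psi
    p0=Rn.from_quat(get_state()["eef_rot"]).as_matrix()
    print(np.round(p0,2).tolist())
    js=[ik([x,y,0.30],down(a).as_quat()) for a in (np.pi/2,-np.pi/2)]
    a=(np.pi/2,-np.pi/2)[int(np.argmin([abs(j[5]) if j is not None else 9 for j in js]))]
    movep([x,y,0.30],down(a).as_quat())
    p=camera("wrist");cv2.imwrite(f"pics/w{i}.png",p["color"])
    print(np.round(p["world_from_camera"],3).tolist(),p["vfov"])
    for l in ["carriage_mid","knob_grip","nipple_tip","coupler","coupler_grip","blank_plug","tool_block"]:
        print(l,[(round(d["score"],2),np.round(d["position"],3).tolist()) for d in boxes_of(l,p)[:3]])
print(get_state()["t"])
E
```

```text
1.5707963267948966 [0.41450687 0.32160888 0.37786001 1.62704746 0.         0.41450687]
-1.5707963267948966 [ 0.41450687  0.32160888  0.37786001  1.62704746  0.         -2.72708578]
[[-0.94, 0.34, 0.0], [0.34, 0.94, 0.0], [0.0, 0.0, -1.0]]
[[-0.002, 0.945, 0.327, 0.415], [1.0, 0.002, 0.0, 0.221], [-0.0, 0.327, -0.945, 0.476], [0.0, 0.0, 0.0, 1.0]] 60.45324387324155
carriage_mid [(0.83, [0.618, -0.11, 0.062])]
knob_grip [(0.8, [0.662, -0.119, 0.103])]
nipple_tip [(0.73, [0.627, -0.112, 0.063])]
coupler [(0.68, [0.528, 0.074, 0.083]), (0.62, [0.432, 0.207, 0.107]), (0.59, [0.554, 0.196, 0.096])]
coupler_grip [(0.83, [0.526, 0.069, 0.089]), (0.8, [0.43, 0.21, 0.112]), (0.69, [0.554, 0.198, 0.099])]
blank_plug [(0.87, [0.539, 0.303, 0.06]), (0.35, [0.557, 0.203, 0.098])]
tool_block [(0.63, [0.553, 0.2, 0.102]), (0.61, [0.541, 0.256, 0.056])]
1.5707963267948966 [-0.24497866  0.29925365  0.34687744  1.61842012  0.         -0.24497866]
-1.5707963267948966 [-0.24497866  0.29925365  0.34687744  1.61842012  0.          2.89661399]
[[-1.0, -0.0, -0.0], [-0.0, 1.0, -0.0], [0.0, -0.0, -1.0]]
[[-0.002, 0.945, 0.328, 0.435], [1.0, 0.002, 0.0, -0.129], [-0.0, 0.328, -0.945, 0.476], [0.0, 0.0, 0.0, 1.0]] 60.45324387324155
carriage_mid [(0.56, [0.599, -0.131, 0.063])]
knob_grip [(0.88, [0.652, -0.129, 0.116])]
nipple_tip [(0.78, [0.602, -0.138, 0.062])]
coupler [(0.89, [0.561, 0.181, 0.074]), (0.84, [0.532, 0.059, 0.078])]
coupler_grip [(0.6, [0.532, 0.057, 0.085]), (0.6, [0.433, 0.19, 0.057]), (0.59, [0.562, 0.18, 0.072])]
blank_plug []
tool_block [(0.57, [0.556, -0.137, 0.036]), (0.55, [0.552, 0.169, 0.053])]
5.0833
```

View pics/w0.png

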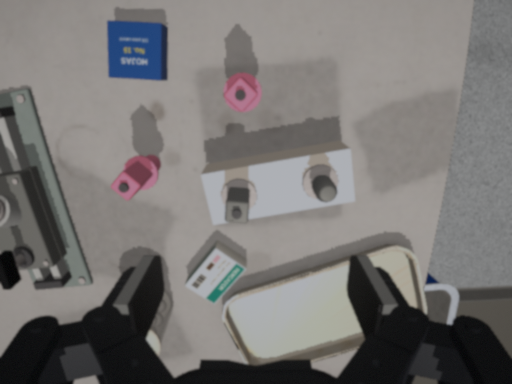

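View pics/w1.png

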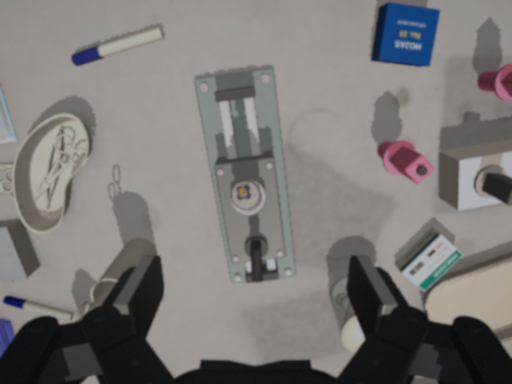

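w0: the square-grip coupler is at the left hole (237,205) and the round-grip plug at the right (322,187). w1: the nipple and plunger are at about (244,192), and the knob bar is at about (257,260). Zooming in for pixel accuracy.

Run:
```python
import cv2,numpy as np
a=cv2.imread("pics/w1.png")[62:292,185:305];b=cv2.imread("pics/w0.png")[140:235,195:365]
a=cv2.resize(a,None,fx=2.5,fy=2.5,interpolation=cv2.INTER_CUBIC);b=cv2.resize(b,None,fx=2.9,fy=2.9,interpolation=cv2.INTER_CUBIC)
c=np.zeros((575,800,3),np.uint8);c[:a.shape[0],:300]=a;c[:b.shape[0],305:305+b.shape[1]]=b
for k in range(0,300,25):cv2.line(c,(k,0),(k,4),(0,0,255),1)
c=np.clip(c.astype(float)*1.5,0,255).astype(np.uint8)
cv2.imwrite("pics/crop.png",c)
```

```text
(no output)
```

View pics/crop.png

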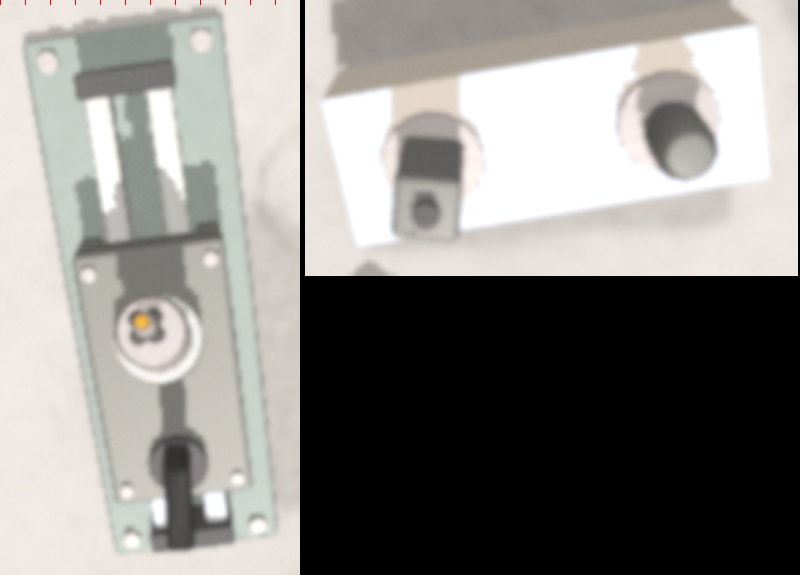

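Run:
```python
from h import *
A=lambda x,y:(185+x/2.5,62+y/2.5); B=lambda x,y:(195+(x-305)/2.9,140+y/2.9)
p1=camera("wrist"); 
# w0 camera pose: same calibration, printed pose
p0=dict(p1);T=np.array(p1["world_from_camera"]).copy();T[:3,3]+=[-0.02,0.35,0];p0["world_from_camera"]=T
f=lambda p,F,L,z:np.array([onz(p,F(*q),z)[:2] for q in L])
yaw=lambda v:np.degrees(np.arctan2(v[1],v[0])).round(2)
c=f(p1,A,[(25,42),(218,14),(117,552),(277,533)],.01)
print("base centre",c.mean(0),"len",np.linalg.norm(c[2]-c[0]),np.linalg.norm(c[3]-c[1]),"w",np.linalg.norm(c[1]-c[0]),np.linalg.norm(c[3]-c[2]),"yaw",yaw(c[2]-c[0]),yaw(c[3]-c[1]),yaw(c[1]-c[0]),yaw(c[3]-c[2]))
s=f(p1,A,[(47,62),(201,40),(131,539),(257,525)],.01);print("base screws",s.mean(0),yaw(s[2]-s[0]),yaw(s[3]-s[1]))
s=f(p1,A,[(88,275),(211,259),(126,491),(237,480)],.062)
print("carr screws",s.mean(0),yaw(s[2]-s[0]),yaw(s[3]-s[1]),np.linalg.norm(s[2]-s[0]),np.linalg.norm(s[1]-s[0]))
b=f(p1,A,[(177,447),(180,547)],.116);print("bar",b.mean(0),yaw(b[1]-b[0]),np.linalg.norm(b[1]-b[0]))
print("plunger tip",f(p1,A,[(142,321)],.125), f(p1,A,[(142,321)],.14))
t=f(p0,B,[(323,98),(758,25),(770,178),(358,246)],.056)
print("block",t.mean(0),np.linalg.norm(t[1]-t[0]),np.linalg.norm(t[3]-t[0]),yaw(t[1]-t[0]),yaw(t[2]-t[3]))
print("stud",f(p0,B,[(426,210)],.124));g=f(p0,B,[(400,177),(460,180),(458,240),(393,235)],.118);print("grip",g.mean(0),[yaw(g[1]-g[0]),yaw(g[2]-g[3]),yaw(g[3]-g[0]),yaw(g[2]-g[1])],np.linalg.norm(g[1]-g[0]),np.linalg.norm(g[3]-g[0]))
```

```text
base centre [ 0.59174462 -0.13648094] len 0.3266618079692023 0.32619771809133496 w 0.10539160039149444 0.10748253470879589 yaw 7.58 7.94 97.8 98.04
base screws [ 0.59363223 -0.13682812] 7.72 7.61
carr screws [ 0.61432973 -0.13391127] 7.71 7.44 0.13025516439306975 0.06475237338101003
bar [ 0.65475615 -0.12715319] 1.67 0.057984884032756194
plunger tip [[ 0.55732521 -0.14397597]] [[ 0.55211241 -0.14333714]]
block [0.55774321 0.25427267] 0.19998428307782196 0.07568822826988023 99.98 100.24
stud [[0.56470149 0.19977645]]
grip [0.56651677 0.20013085] [np.float64(87.06), np.float64(85.34), np.float64(-7.92), np.float64(-2.08)] 0.024129231394010967 0.025768989257548156
```

Run:
```python
from h import *
movep([0.645,-0.128,0.215],down(np.radians(91.7)).as_quat())
p=camera("wrist");g=p["color"]
np.save("pics/w2pose.npy",p["world_from_camera"])
print(boxes_of("knob_grip",p)[:1],boxes_of("nipple_tip",p)[:1])
for n,X in dict(knob=[.6639,-.1272,.116],mid=[.6143,-.1339,.062]).items(): print(n,pix(p,X))
cv2.imwrite("pics/w2raw.png",g)
c=np.clip(cv2.resize(g[20:300,150:370],None,fx=2,fy=2,interpolation=cv2.INTER_CUBIC)*1.4,0,255)
cv2.imwrite("pics/w2.png",c)
```

```text
[{'position': [0.6574, -0.1287, 0.1144], 'score': 0.84}] [{'position': [0.6086, -0.1346, 0.0641], 'score': 0.63}]
knob [254.85831961 199.76147758]
mid [249.71785925 134.14013017][ WARN:0@2.508] global loadsave.cpp:1063 imwrite_ Unsupported depth image for selected encoder is fallbacked to CV_8U.
```

View pics/w2.png

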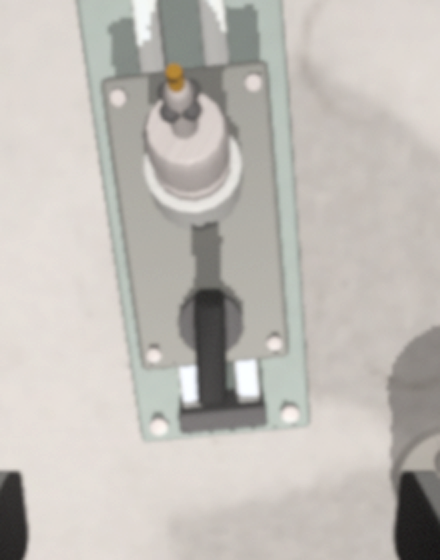

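w2: the knob bar's top face runs from (254.5,165) to (256,223.5). Its 58 px length matches 50 mm, so the bar's centre gives the knob axis.

Run:
```python
from h import *
p=camera("wrist");W=lambda x,y:(150+x/2,20+y/2)
a,b=[onz(p,W(*q),.116) for q in ((209,290),(212,407))]
s=np.array([onz(p,W(*q),.062)[:2] for q in [(118,97),(253,83),(153,356),(274,344)]])
k=(a+b)/2; yb=np.arctan2(*(b-a)[1::-1]); print("knob",k,np.degrees(yb),np.linalg.norm(b-a),"mid",s.mean(0),np.linalg.norm(s[2]-s[0]),np.degrees(np.arctan2(*(s[2:]-s[:2]).mean(0)[::-1])))
u=np.array([np.cos(np.radians(7.7)),np.sin(np.radians(7.7))]);print("knob from mid",s.mean(0)+.05*u)
k=(k[:2]+s.mean(0)+.05*u)/2
psi=yb+np.pi/2
movep([k[0],k[1],0.15],down(psi).as_quat())
f0=get_state()["wrist_force"]
hit=move_linear([k[0],k[1],0.092],feed=0.06,contact_N=6)
st=get_state();print(hit,st["tcp_pos"],st["wrist_force"]-f0)
if not hit:
    gripper_close();st=get_state();print(st["finger_gap"],st["finger_force"],st["tcp_pos"],st["wrist_force"]-f0,st["torque"],st["joints"],st["t"])
np.save("k.npy",[k[0],k[1],psi])
```

```text
knob [ 0.6615217  -0.12745348  0.116     ] 3.0891382331128012 0.05599240010184708 mid [ 0.615407   -0.13416762] 0.13294376941774624 7.5629493932887195
knob from mid [ 0.66495616 -0.12746831]
False [ 0.66369008 -0.12752575  0.09259305] [ 0.7479733   0.46965008 -0.5613114 ]
8.599351606981325e-06 0.0 [ 0.66320128 -0.12746165  0.09197269] [-1.30011275  0.36478666 -0.32964496] [0.04667828 0.04063594 0.04987511] [-1.89890607e-01  6.48054867e-01  3.60546033e-01  1.28337432e+00
  2.87765272e-05 -2.43801875e-01] 8.2417
```

Run:
```python
from h import *
p=camera("wrist");q=camera("side")
print(boxes_of("knob_grip",q)[:1])
c=pix(q,[.66,-.128,.1]).astype(int);print(c)
x,y=c;a=cv2.resize(q["color"][y-55:y+55,x-65:x+65],(520,440),interpolation=cv2.INTER_CUBIC)
b=cv2.resize(p["color"][100:384,100:420],(280,248))
o=np.zeros((440,800,3),np.uint8);o[:,:520]=a;o[:248,520:]=b
cv2.imwrite("pics/miss.png",np.clip(o*1.4,0,255).astype(np.uint8))
```

```text
[{'position': [0.66, -0.1356, 0.1048], 'score': 0.7}]
[302 218]
```

View pics/miss.png

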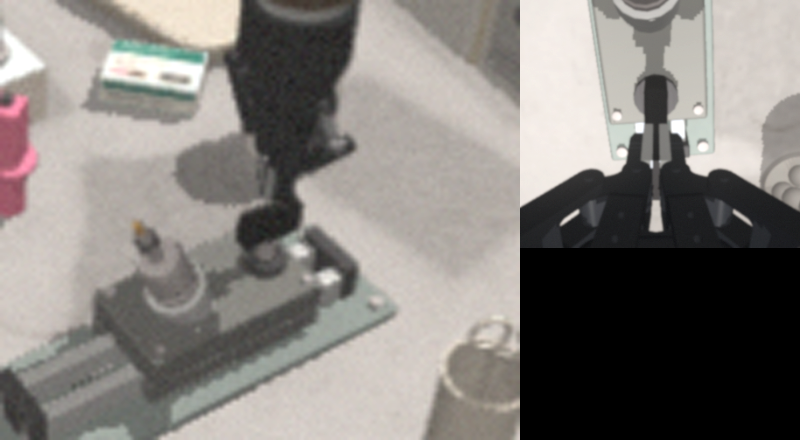

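The fingers shut at the +x end of the bar, and almost the whole bar still shows in the wrist view. I'll check the camera-to-TCP consistency.

Run:
```python
from h import *
p=camera("wrist");s=get_state()
print("tcp px",pix(p,s["tcp_pos"]),s["tcp_pos"])
Tc=np.array(p["world_from_camera"]);print(np.round(Tc,4).tolist())
cv2.imwrite("pics/w3raw.png",p["color"])
c=cv2.resize(p["color"][170:330,190:320],None,fx=4.5,fy=3.7,interpolation=cv2.INTER_CUBIC)
cv2.imwrite("pics/w3.png",np.clip(c*1.6,0,255).astype(np.uint8))
for z in (.092,.102,.116): print(z,[onz(p,(255,r),z)[0].round(4) for r in (189,243)])
```

```text
tcp px [254.25775825 228.22672864] [ 0.66324896 -0.12745635  0.09198866]
[[-0.0545, 0.9433, 0.3275, 0.5785], [0.9985, 0.0517, 0.0173, -0.1315], [-0.0006, 0.328, -0.9447, 0.2682], [0.0, 0.0, 0.0, 1.0]]
0.092 [np.float64(0.6388), np.float64(0.673)]
0.102 [np.float64(0.6354), np.float64(0.6677)]
0.116 [np.float64(0.6306), np.float64(0.6601)]
```

View pics/w3.png

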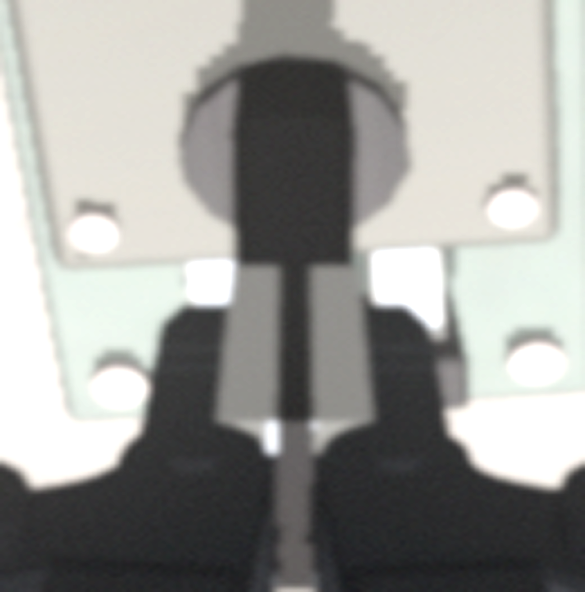

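The closed fingers seem to sit over the bar's top, not round it. A gentle contact probe will tell the true tip height.

Run:
```python
from h import *
s=get_state();print(s["finger_gap"],s["finger_force"],s["t"]);k=s["tcp_pos"];f0=s["wrist_force"]
hit=move_linear([k[0],k[1],0.066],feed=0.02,contact_N=4)
s=get_state();print(hit,s["tcp_pos"],s["wrist_force"]-f0,s["finger_gap"],s["t"])
```

```text
5.610171535597219e-05 0.0 8.4417
True [ 0.66366493 -0.12746319  0.08230812] [-0.34821589  0.80237937  3.70259205] -0.0001050805962916059 9.1083
```

Contact came at TCP z≈0.083, where the bar top is 0.116. The image agrees: the fingertips sit about 33 mm short of the stated TCP. I'll open, go lower under contact guard, and close. The gap will show whether it's the bar (14 mm) or the hub (28 mm).

Run:
```python
from h import *
k=np.load("k.npy")
move_linear([k[0],k[1],0.10],feed=0.1)
open_gripper()
f0=get_state()["wrist_force"]
hit=move_linear([k[0]-.001,k[1],0.062],feed=0.06,contact_N=5)
s=get_state();print(hit,s["tcp_pos"],s["wrist_force"]-f0)
if not hit:
    gripper_close();s=get_state();print(s["finger_gap"],s["finger_force"],s["tcp_pos"],s["wrist_force"]-f0,s["torque"],s["joints"],s["t"])
```

```text
False [ 0.66244804 -0.1275132   0.06217346] [-0.53287636  0.30997799  1.06306143]
0.012577153081538325 59.58161115646362 [ 0.6624028  -0.12757613  0.06234137] [ 0.29863521 -0.50825402  1.03773998] [-0.01166114  0.08699069  0.09264614] [-1.90218764e-01  6.66348237e-01  3.14352497e-01  1.21994501e+00
 -9.50766518e-05 -2.44163282e-01] 11.6667
```

The gap of 12.6 mm matches the bar. Now the turn, clockwise, following the creep by force.

Run:
```python
from h import *
k=np.load("k.npy");s=get_state();f0=s["wrist_force"];P=np.array(s["tcp_pos"])
P=np.array([k[0]-.001,k[1],0.062]);u=np.array([np.cos(.134),np.sin(.134),0])
P0=P.copy()
for i in range(1,11):
    psi=k[2]-1.28*i/10
    move_linear(P,feed=0.05,rot=down(psi).as_quat()) if False else movep(P,down(psi).as_quat())
    s=get_state();F=s["wrist_force"]-f0
    print(i,round(1.28*i/10,2),F.round(1),np.round(s["torque"],2),((s["tcp_pos"]-P0)@u*1e3).round(1),round(s["t"],2))
    P=P+u*np.clip((F@u)*0.0004,-.003,.003)
s=get_state();R=Rn.from_quat(s["eef_rot"]).as_matrix();print("psi turned",k[2]-np.arctan2(R[1,1],R[0,1]),s["finger_gap"])
np.save("P.npy",P)
```

```text
1 0.13 [-0.1 -0.2  1.4] [ 0.01  0.11 -0.12] 0.2 11.92
2 0.26 [-1.1  0.7  0.4] [ 0.08  0.06 -0.08] 0.2 12.17
3 0.38 [1.4 0.9 1.4] [ 0.2  -0.24 -0.09] 0.2 12.42
4 0.51 [0.5 1.7 2.7] [ 0.26 -0.1  -0.05] 0.5 12.67
5 0.64 [4.1 1.6 1.4] [ 0.52 -0.96 -0.01] 1.7 12.92
6 0.77 [3.7 1.4 1.7] [ 0.64 -0.99  0.04] 3.1 13.17
7 0.9 [5.4 2.5 1.3] [ 0.74 -1.12  0.05] 4.5 13.42
8 1.02 [4.2 1.3 2.2] [ 0.58 -0.81  0.02] 6.1 13.67
9 1.15 [2.6 0.  3.4] [ 0.65 -0.64 -0.02] 7.6 13.92
10 1.28 [ 4.6 -0.1  3.6] [ 0.64 -0.94 -0.05] 9.1 14.17
psi turned 1.272960327339256 0.012805427693257375
```

Run:
```python
from h import *
P=np.load("P.npy");s=get_state()
open_gripper();move_linear([P[0],P[1],0.2],feed=0.15)
movep([0.625,-0.135,0.215],down(np.radians(97.6)).as_quat())
p=camera("wrist");g=p["color"];print(np.array(p["world_from_camera"]).round(4).tolist(),get_state()["t"])
print([(l,boxes_of(l,p)[:1]) for l in ("knob_grip","nipple_tip","plunger")])
q=camera("side");qq=camera("top")
a=cv2.resize(g[30:280,160:360],None,fx=2.4,fy=2.4,interpolation=cv2.INTER_CUBIC)
c=pix(q,[.56,-.14,.12]).astype(int);d=pix(qq,[.56,-.14,.12]).astype(int);print(c,d)
o=np.zeros((600,800,3),np.uint8);o[:,:480]=a
o[:300,490:790]=cv2.resize(q["color"][c[1]-25:c[1]+25,c[0]-25:c[0]+25],(300,300),interpolation=cv2.INTER_CUBIC)
o[300:,490:790]=cv2.resize(qq["color"][d[1]-25:d[1]+25,d[0]-25:d[0]+25],(300,300),interpolation=cv2.INTER_CUBIC)
cv2.imwrite("pics/w4.png",np.clip(o*1.3,0,255).astype(np.uint8))
import pickle;pickle.dump([p,q,qq],open("w4.pkl","wb"))
```

```text
[[-0.1322, 0.9367, 0.3243, 0.5409], [0.9912, 0.125, 0.043, -0.1456], [-0.0003, 0.3271, -0.945, 0.3908], [0.0, 0.0, 0.0, 1.0]] 17.2333
[('knob_grip', [{'position': [0.6666, -0.1261, 0.1149], 'score': 0.73}]), ('nipple_tip', [{'position': [0.6181, -0.1337, 0.0636], 'score': 0.94}]), ('plunger', [{'position': [0.5582, -0.1406, 0.1517], 'score': 0.57}])]
[273 226] [307 193]
```

View pics/w4.png

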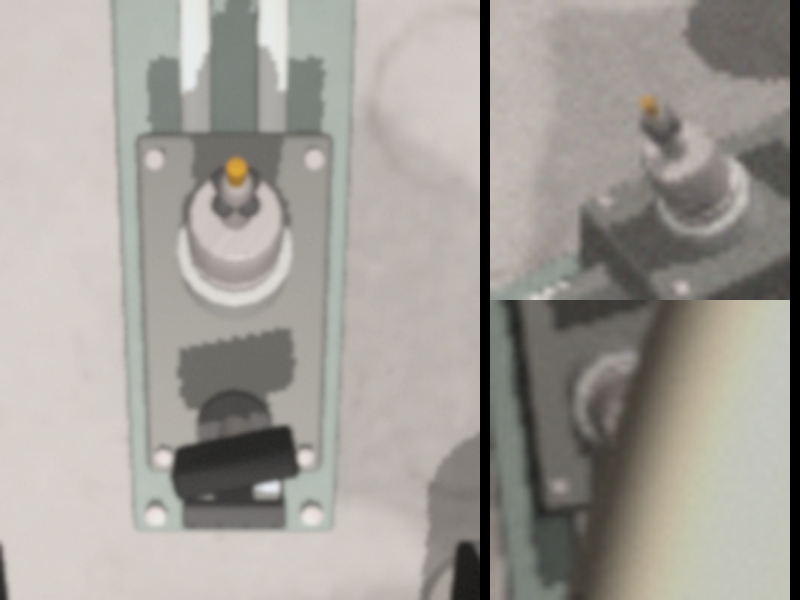

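The knob bar is now about 75° clockwise of the stand axis (≈1.31 rad), so it's locked. The plunger end is at wrist-crop (237,163) and side-crop (648,99). Triangulating.

Run:
```python
from h import *
import pickle;p,q,_=pickle.load(open("w4.pkl","rb"))
W=lambda x,y:(160+x/2.4,30+y/2.4);S=lambda x,y:(273-25+(x-490)/6,226-25+y/6)
s=np.array([onz(p,W(*a),.062)[:2] for a in [(154,160),(314,160),(163,457),(306,456)]])
print("mid",s.mean(0),np.linalg.norm(s[2]-s[0]),np.linalg.norm(s[1]-s[0]),np.degrees(np.arctan2(*(s[2:]-s[:2]).mean(0)[::-1])))
def tri(a,b):
    (o1,d1),(o2,d2)=a,b;d1=d1/np.linalg.norm(d1);d2=d2/np.linalg.norm(d2)
    M=np.c_[d1,-d2];t=np.linalg.lstsq(M,o2-o1,rcond=None)[0];A=o1+d1*t[0];B=o2+d2*t[1];return (A+B)/2,np.linalg.norm(A-B)
print("plunger mid",tri(ray(p,W(237,171)),ray(q,S(649,105))))
print("collar px side check", pix(q,[*s.mean(0),.062]))
th=np.radians(7.65);u=np.array([np.cos(th),np.sin(th)])
tip=s.mean(0)-.064*u;print("tip xy",tip)
# z of tip by wrist ray for the plunger middle (5 mm beyond tip) in the stand's vertical plane
n=np.r_[u,0]*-np.sin(np.radians(25))+np.array([0,0,np.cos(np.radians(25))])
for L,px in ((.0055,(237,171)),(-.012,(236,208))):
    for z in (.12,.13,.14,.15,.155,.16): 
        X=np.r_[tip,z]+L*n; v=pix(p,X); v2=pix(q,X); print(L,z,((v-[160,30])*2.4).round(0),((v2-[248,201])*6+[490,0]).round(0))
```

```text
mid [ 0.62285746 -0.1320928 ] 0.13070835047034157 0.06454494259157059 7.826473673476289
plunger mid (array([ 0.5581864 , -0.14176299,  0.15233307]), np.float64(0.003712634367416608))
collar px side check [290.87105956 232.79279946]
tip xy [ 0.55942707 -0.14061256]
0.0055 0.12 [236. 167.] [639. 148.]
0.0055 0.13 [236. 169.] [640. 133.]
0.0055 0.14 [237. 171.] [641. 116.]
0.0055 0.15 [237. 174.] [642. 100.]
0.0055 0.155 [237. 175.] [643.  92.]
0.0055 0.16 [237. 176.] [643.  84.]
-0.012 0.12 [235. 186.] [651. 167.]
-0.012 0.13 [236. 188.] [652. 152.]
-0.012 0.14 [236. 191.] [653. 136.]
-0.012 0.15 [236. 194.] [654. 120.]
-0.012 0.155 [236. 196.] [655. 112.]
-0.012 0.16 [237. 197.] [655. 104.]
```

Locked, with the mid at (.6229,-.1321), a creep of about 8 mm. The nipple tip comes out at (.560,-.141,.147), consistent across both estimates. Now the coupler, at the hole (.566,.200).

Run:
```python
from h import *
q=down(np.radians(86)).as_quat()
print(ik([.566,.2,.03],q))
movep([.566,.2,.215],q)
f0=get_state()["wrist_force"]
hit=move_linear([.566,.2,.031],feed=0.12,contact_N=6)
s=get_state();print(hit,s["tcp_pos"],s["t"])
if not hit:
    gripper_close();s=get_state();print(s["finger_gap"],s["finger_force"],s["wrist_force"]-f0)
    if s["finger_gap"]>.02:
        move_linear([.566,.2,.235],feed=0.12);s=get_state();print(s["tcp_pos"],s["finger_gap"],s["finger_force"],s["wrist_force"]-f0,s["t"])
```

```text
[0.33966223 0.55282727 0.0203196  1.03828866 0.         0.4094754 ]
False [0.56668476 0.20025297 0.03187523] 20.45
0.027186482675926427 59.554524421691895 [ 0.01481499 -1.33766697  2.67759437]
[0.56558622 0.19987702 0.23413193] 0.027369276002124195 59.08837080001831 [ 0.80837233  0.51134315 -0.82252326] 22.8667
```

```bash
cat >> h.py <<'E'
TH=np.radians(7.7);U=np.array([np.cos(TH),np.sin(TH),0]);A=np.radians(25)
N=-np.sin(A)*U+np.array([0,0,np.cos(A)]);Y=np.array([-np.sin(TH),np.cos(TH),0])
X=np.cross(Y,-N);RT=Rn.from_matrix(np.c_[X,Y,-N]);TIP=np.array([.560,-.141,.147]);H=.0225
E
python3 - <<'E'
from h import *
g=TIP+N*(.030+H);print(ik(g,RT.as_quat()),X)
move_linear(g,feed=0.15,rot=RT.as_quat())
s=get_state();print(s["tcp_pos"],s["finger_gap"],s["t"])
p=camera("wrist");q=camera("side");import pickle;pickle.dump([p,q],open("w5.pkl","wb"))
print([(l,[(d["score"],d["position"]) for d in boxes_of(l,q)[:4]]) for l in ("coupler","nipple_tip")])
c=pix(q,TIP).astype(int);M=g-N*H;print(c,[((pix(q,M+N*z)-c+[28,44])*9).round() for z in (0,.051,.11)],((pix(q,TIP)-c+[28,44])*9))
o=np.zeros((600,800,3),np.uint8)
o[:,:504]=cv2.resize(q["color"][c[1]-44:c[1]+22.__int__() if False else c[1]+22,c[0]-28:c[0]+28],(504,594+6),interpolation=cv2.INTER_CUBIC)
o[:230,510:800]=cv2.resize(p["color"][60:384],(290,230))
cv2.imwrite("pics/w5.png",np.clip(o*1.3,0,255).astype(np.uint8))
E
```

```text
File "<stdin>", line 9
    o[:,:504]=cv2.resize(q["color"][c[1]-44:c[1]+22.__int__() if False else c[1]+22,c[0]-28:c[0]+28],(504,594+6),interpolation=cv2.INTER_CUBIC)
                                                   ^
SyntaxError: invalid decimal literal
```

Run:
```python
from h import *
g=TIP+N*(.030+H);print(ik(g,RT.as_quat()),X)
move_linear(g,feed=0.15,rot=RT.as_quat())
s=get_state();print(s["tcp_pos"],s["finger_gap"],s["t"])
p=camera("wrist");q=camera("side");import pickle;pickle.dump([p,q],open("w5.pkl","wb"))
print([(l,[(d["score"],d["position"]) for d in boxes_of(l,q)[:4]]) for l in ("coupler","nipple_tip")])
c=pix(q,TIP).astype(int);M=g-N*H;print(c,[((pix(q,M+N*z)-c+[28,44])*9).round() for z in (0,.051,.11)],((pix(q,TIP)-c+[28,44])*9))
o=np.zeros((600,800,3),np.uint8)
o[:594,:504]=cv2.resize(q["color"][c[1]-44:c[1]+22,c[0]-28:c[0]+28],(504,594),interpolation=cv2.INTER_CUBIC)
o[:230,510:800]=cv2.resize(p["color"][60:384],(290,230))
cv2.imwrite("pics/w5.png",np.clip(o*1.3,0,255).astype(np.uint8))
```

```text
[-0.38997172  0.05072729 -0.33286764  0.8035471   0.21319991 -0.48280383] [-0.89813579 -0.12143272 -0.42261826]
[ 0.53825972 -0.14351785  0.19471601] 0.02726266903805306 25.3333
[('coupler', [(0.77, [0.5294, -0.1583, 0.2154]), (0.68, [0.4262, 0.1949, 0.0672]), (0.6, [0.532, 0.0518, 0.0677]), (0.44, [0.3935, -0.3231, 0.0157])]), ('nipple_tip', [(0.58, [0.6122, -0.1528, 0.0611])])]
[274 219] [array([222., 349.]), array([164., 254.]), array([ 90., 134.])] [253.73261601 401.22993816]
```

View pics/w5.png

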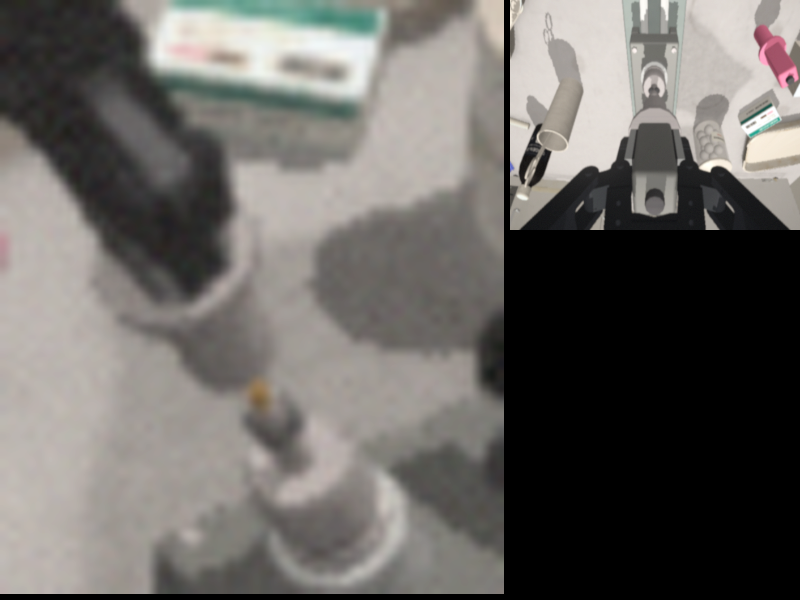

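The last view shows the coupler mouth at (238,375) and the nipple tip at (263,405), nearly coaxial. The axial gap is about 20 mm. Pressing along the axis with force feedback until the stop.

Run:
```python
from h import *
s=get_state();f0=s["wrist_force"];t0=s["torque"];P=TIP+N*(.030+H);G=P.copy();q=RT.as_quat()
for i in range(38):
    P=P-N*.002
    move_linear(P,feed=0.03,rot=q)
    s=get_state();F=s["wrist_force"]-f0;fn=F@N;fx=F@X;fy=F@Y
    e=s["tcp_pos"]-G
    print(i,"cmd",round(-(P-G)@N*1e3,1),"act",(-e@N*1e3).round(1),"lat",(e@X*1e3).round(1),(e@Y*1e3).round(1),"F",fn.round(1),fx.round(1),fy.round(1),"tq",np.round(s["torque"]-t0,1),round(s["t"],1))
    if fn>20 or abs(fx)>15 or abs(fy)>15 or s["t"]>45: break
    P=P+(X*np.clip(fx,-4,4)+Y*np.clip(fy,-4,4))*.0002*(max(abs(fx),abs(fy))>1.5)
np.save("P2.npy",P);np.save("f0.npy",f0)
print(s["finger_gap"],s["finger_force"])
```

```text
0 cmd 2.0 act 2.2 lat 0.2 0.1 F 0.6 0.7 -1.2 tq [-0. -0. -0.] 25.8
1 cmd 4.0 act 4.2 lat 0.2 0.1 F -0.2 -0.0 0.3 tq [ 0. -0. -0.] 26.0
2 cmd 6.0 act 6.2 lat 0.2 0.1 F 0.3 -0.5 0.0 tq [-0. -0.  0.] 26.3
3 cmd 8.0 act 8.1 lat 0.1 0.1 F -0.9 0.6 0.8 tq [-0.1 -0.1  0.1] 26.5
4 cmd 10.0 act 10.2 lat 0.2 0.1 F 0.2 -1.0 -0.1 tq [-0.1  0.   0. ] 26.8
5 cmd 12.0 act 12.1 lat 0.1 0.1 F 0.4 -0.6 0.3 tq [-0. -0. -0.] 27.0
6 cmd 14.0 act 14.2 lat 0.2 0.1 F -0.7 -0.3 -0.2 tq [-0.1 -0.   0.1] 27.3
7 cmd 16.0 act 16.1 lat 0.1 0.1 F -0.6 0.5 -0.4 tq [-0.  0.  0.] 27.5
8 cmd 18.0 act 18.2 lat 0.2 0.1 F -0.2 0.4 0.3 tq [-0.1 -0.   0. ] 27.8
9 cmd 20.0 act 20.2 lat 0.2 0.1 F 0.1 0.7 0.4 tq [-0.1 -0.  -0. ] 28.0
10 cmd 22.0 act 22.2 lat 0.2 0.1 F 0.4 0.4 -0.5 tq [ 0. -0. -0.] 28.3
11 cmd 24.0 act 24.2 lat 0.2 0.1 F -0.3 0.4 0.3 tq [-0. -0.  0.] 28.5
12 cmd 26.0 act 26.1 lat 0.2 0.1 F -0.4 -0.2 -0.4 tq [0. 0. 0.] 28.8
13 cmd 28.0 act 28.1 lat 0.1 0.1 F -0.2 0.5 -0.4 tq [-0.  -0.1  0. ] 29.0
14 cmd 30.0 act 30.1 lat 0.1 0.1 F 0.5 -0.1 -0.2 tq [ 0. -0. -0.] 29.3
15 cmd 32.0 act 32.2 lat 0.2 0.0 F 0.4 1.3 -1
[... 523 characters left out ...]
2 -0. ] 31.3
23 cmd 48.0 act 48.8 lat 0.6 0.2 F -5.6 -1.3 -0.8 tq [-0.3 -0.3 -0.1] 31.5
24 cmd 50.0 act 50.5 lat 0.5 0.2 F -5.2 -0.4 -1.5 tq [-0.2 -0.1 -0.1] 31.8
25 cmd 52.0 act 51.7 lat -0.3 0.1 F 0.1 1.5 0.9 tq [-0.1 -0.  -0. ] 32.0
26 cmd 54.0 act 53.5 lat -0.4 0.0 F 5.1 0.8 -0.3 tq [0.1 0.2 0. ] 32.3
27 cmd 56.0 act 55.7 lat -0.4 0.0 F 6.6 0.6 1.3 tq [0.2 0.1 0.2] 32.5
28 cmd 58.0 act 57.8 lat -0.4 -0.0 F 9.1 1.3 0.9 tq [0.2 0.1 0.2] 32.8
29 cmd 60.0 act 59.6 lat -0.5 -0.0 F 7.7 2.1 1.4 tq [0.3 0.2 0.1] 33.0
30 cmd 62.0 act 60.6 lat -1.0 -0.0 F 16.4 0.5 1.5 tq [0.4 0.4 0.3] 33.3
31 cmd 64.0 act 61.5 lat -2.7 -0.1 F 20.0 1.0 2.8 tq [0.5 0.2 0.2] 33.5
0.02773430407691524 62.66302943229675
```

Snap felt at 48 mm travel, plunger from about 51 mm, and the hard stop at about 60.5 mm. I'll ease off slightly to a steady push of roughly 13 N and check that it holds still.

Run:
```python
from h import *
P=np.load("P2.npy");f0=np.load("f0.npy");q=RT.as_quat();G=TIP+N*(.030+H)
for i in range(6):
    s=get_state();fn=(s["wrist_force"]-f0)@N
    if fn<14: break
    P=P+N*.0005;move_linear(P,feed=0.02,rot=q)
for _ in range(4):
    wait(0.4);s=get_state();F=s["wrist_force"]-f0;e=s["tcp_pos"]-G
    print(i,"cmd",((P-G)@N*-1e3).round(1),"act",(-e@N*1e3).round(1),(e@X*1e3).round(1),(e@Y*1e3).round(1),"F",(F@N).round(1),(F@X).round(1),(F@Y).round(1),s["finger_gap"],s["t"])
p=camera("side");print(boxes_of("carriage_mid",p)[:1],boxes_of("knob_grip",p)[:1])
```

```text
3 cmd 62.5 act 61.1 -2.4 -0.1 F 11.0 -1.1 0.5 0.02733630989008066 34.6833
3 cmd 62.5 act 61.1 -2.4 -0.1 F 11.2 -1.1 2.0 0.027160097967661143 35.0833
3 cmd 62.5 act 61.1 -2.4 -0.1 F 10.8 -1.4 1.4 0.02737211483159015 35.4833
3 cmd 62.5 act 61.1 -2.4 -0.0 F 11.0 -2.4 1.4 0.027545899443292186 35.8833
[{'position': [0.62, -0.1533, 0.0623], 'score': 0.88}] [{'position': [0.6697, -0.1287, 0.1046], 'score': 0.61}]
```

Run:
```python
from h import *
s=get_state();a=(Rn.from_quat(s["eef_rot"])*RT.inv()).magnitude();print("tilt err",a,s["finger_force"])
if a<.08: print(sign_off())
```

```text
tilt err 0.005513541094520656 61.27597689628601
the job is handed in; nothing more can be done
None
```

The job is handed in: the knob is locked at about 1.3 rad, and the coupler is snapped onto the nipple and still gripped. It is held with a steady push of about 11 N, after easing back about 1.5 mm from the hard stop; that should keep the plunger in, but I had no direct plunger reading, and `sign_off()` returned no verdict.

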